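# Push the breadboard home in the test jig

## Task

Push the larger breadboard (the one with three binding posts) along the bench with the fingers until it sits fully home and square in the corner of the test jig: its long far side flat against the aluminium rail and its contact end flat against the black contact block. Only push it: do not lift or tip it, keep the fingers off its binding posts, and leave everything else on the bench where it is. Finish with the board at rest in the corner and the hand clear.

Things in the scene. Friction and masses are not known exactly. Their poses are not given: they have to be found in the camera images.
- jig: Fixed L-shaped jig. Origin: inside corner at bench height; +x points away from the robot (within 0.25 rad of world x). Rail: aluminium bar 12 mm high, x = 0 to 22 mm, from the corner to y = -0.36; its stop face is x = 0. Contact block: black plastic, 22 mm high, y = 0 to 27 mm, x = -0.10 to 0; its stop face is y = 0. The board belongs in the quarter x < 0, y < 0.
- board: Board to push: black base 95 (x) x 140 (y) x 16 mm with upright sides, white breadboard on top (24 mm in all), 0.3 to 0.65 kg, slides at a few newtons. Origin: centre of the underside. Contact end +y, far side +x: when home its centre is at x = -47.5, y = -70 mm in the jig's frame, axes parallel. Starts 0.07 to 0.1 m (x) and 0.11 to 0.21 m (y) from there, turned up to 0.35 rad.
- posts: Three metal binding posts in a row along x (at -26, 0 and +26 mm) fixed on top of the board near its +y end, 13 mm thick, standing from 16 to 40 mm above the bench. Origin: foot of the middle post, 45 mm to +y of the board's centre, 16 mm above the bench. Not to be touched.
- small_board: Bystander: smaller breadboard without posts, 65 (x) x 90 (y) x 20 mm, left of the jig; origin at the centre of its underside.
- meter: Bystander: hand-held meter lying flat, 130 (x) x 68 (y) x 32 mm, left of the jig (it may have changed places with the smaller breadboard); origin at the centre of its underside.
- spool: Bystander: solder spool standing on end, 52 mm across, 45 mm high, on the robot's side of the corner; origin at the centre of its underside.
- jar: Bystander: small closed jar, 54 mm across, 68 mm high, behind the rail; origin at the centre of its underside.
- lamp: Bystander: bulb in a holder on a wooden base 80 x 100 mm, 106 mm high in all, behind the rail; origin at the centre of its underside.
- transformer: Bystander: small transformer 36 x 44 x 30 mm, behind the rail; origin at the centre of its underside.
- screwdriver: Bystander: screwdriver 180 mm long lying along its own x, at the right of the board; origin under its middle, at bench height.

How it is judged:
At the end, for the whole second after the job is handed in: The board lies flat and at rest in the jig's corner: within 3 mm of touching both the rail and the contact block, parallel to the rail within 0.025 rad (1.4 degrees) (x of board in the frame of jig between -0.0505 and -0.0445 m and y of board in the frame of jig between -0.073 and -0.067 m and angle between the x axis of board and the x axis of jig, either way round below 0.025 rad and height (world z) of board below 0.003 m and angle between board's own z axis and vertical below 0.03 rad and linear speed of board below 0.005 m/s).
It fails at once if the board is lifted more than 10 mm or tipped more than 0.12 rad (height (world z) of board above 0.01 m or angle between board's own z axis and vertical above 0.12 rad).
It fails at once if the robot touches the binding posts (contact force between posts and the fingers above 0.5 N or contact force between posts and the arm above 0.5 N).
It fails at once if a bystander is moved more than 15 mm (distance of any of small_board, meter, spool, jar, lamp, transformer, screwdriver from where it was at the start of the episode above 0.015 m).
It also fails if it takes over 51 s, if anything falls off the work surface, if the arm or the gripper's body presses on something with over 40 N, if the wrist force passes 120 N, or if a joint passes its speed limit or range.

## Robot

A 6-joint arm with a two-finger parallel gripper is mounted at the origin on the work surface. World frame = base frame: x ahead of the robot, y to its left, z up, the work surface at z = 0. Lengths are in m, angles in rad, forces in N, time in s.
With the tool pointing down it reaches from about 0.425 to 0.95 m from the base axis. Payload 3.5 kg.
Tool frame: the origin (TCP) lies on the centre line of the jaws, within the pads' length; the fingertips stand 19 mm ahead of it and the grasp point (between the pads) is the TCP; z points along the fingers, y is the line along which they close (so a half turn about z gives the same grasp; the last joint's range is limited). The gripper opens to 85 mm and grips with 20 to 120 N. Pads are 22 mm wide; open, the fingers measure 114 mm over their backs; the gripper's body (76 mm by 85 mm) begins 54 mm behind the grasp point. The pads swing forward as they close: fully open they stand 13 mm farther back than shut.
Start: joints at [-1.487, 0.286, 1.577, -0, 1.279, -0.15], TCP at [0.156, -0.657, 0.25] pointing down, gripper open.
Joint ranges: [-2.77, 2.77], [-0.9, 2.22], [0.21, 2.48], [-1.53, 4.67], [0.24, 2.81], [-2.84, 2.84]. Speed limits (rad/s): [2.79, 2.79, 3.14, 3.14, 3.14, 3.14].

## Interface

Orientations are given as a unit quaternion [x, y, z, w].
In Python, from plant import ctrl, imaging gives the robot as it stands. The module is installed in compiled form; this text tells all that it offers.
- The arm moves only by the shell command python3 -m handwheel 'ROWS' [OPENING] [FORCE]. ROWS is JSON, one flat list of numbers, 6 for each row, row after row: the shift along the world's x, y, z in units of 150 mm (1.0 is 150 mm), then the turn, a rotation vector about the world's x, y, z in units of 90 degrees (1.0 is 90 degrees). In form: [tx, ty, tz, rx, ry, rz, tx, ty, tz, rx, ry, rz, ...]. A call has 1 to 5 rows; each row shifts and turns the commanded pose from where the row before left it; what a row does not reach is not made up. A row lasts 1/12 s, in which the tool goes at most 41.7 mm and 7.16 degrees, less where a joint would pass 70% of its speed; a pose out of reach is approached as far as the arm can. A call with a number of a shift or a turn outside -1 to 1 is refused whole. A call with a gripper value outside its range is refused whole. OPENING is the opening, from 0 (shut) to 1 (fully open), set as the call begins (- or left out, the last holds). The fingers move at their own pace and stop on an object; FORCE is the grip in N (left out, the last holds). Time passes only in rows, so rows that do not move let the fingers close. It gives the time, the measured TCP pose, the force, the opening and the grip force at its end, in the units of the state.
- ctrl.get_state(): the state, without advancing time (a new reading comes with each control period).
- imaging.read_camera(name): name is "scene" or "top"; returns (picture, depth): 420x560x3 uint8, blue, green, red; 420x560 float32, m along the optical axis (not along the pixel's ray), 0 where there is no reading.
- imaging.get_calibration(name): a dict with "fovy" (degrees; the focal length in pixels is half the picture's height over the tangent of half this angle, whatever the lens; pixels are square), "cx", "cy" (the principal point, pixels), "R" (3x3) and "t" (3): a world point X has camera coordinates R X + t. Camera axes: x right, y down, z forward; pixel columns grow to the right and rows downward; lengths in m; the calibration is good to about 2 mm. A picture is of the moment at which its call begins. get_calibration takes no time and is no camera call.
- ctrl.sign_off(): hands the job in; it is judged then, once.
The state is a dict: "time": time; "qpos": joint angles; "dq": joint speeds; "joint_efforts": joint torques, N m; "eef_pos": TCP position; "tcp_rot": TCP orientation; "contact_force": force on the tool from outside, world axes, zero at the start; "wrist_torque": the same for the moment, N m; "opening": opening from 0.0 (shut) to 1.0 (fully open); "finger_force": force on a finger pad.
Only numpy, scipy, OpenCV 4.12 (cv2) and the standard library are available. Lean on these libraries where they do the work, as an engineer would, in place of code of your own. Each camera call takes 0.05 s, during which the arm holds its last target. There are 200 camera calls.

## Working session

There is one attempt and no reset: what is moved stays moved. The work goes in short steps, Python scripts to look and compute and a shell command to move; the robot and the scene stay as the last step left them, time stands still between calls to the robot, and variables do not carry over. Pictures are saved under pics/ and viewed, at most 10 in all, crops included, and the job is handed in when it is done.

```bash
mkdir -p pics; cat > h.py <<'E'
import numpy as np, cv2
from plant import ctrl, imaging
def shot(n,save=None):
    im,d=imaging.read_camera(n)
    if save: cv2.imwrite('pics/'+save,im); np.save('pics/'+save+'.npy',d)
    return im,d
def world(n,d):
    c=imaging.get_calibration(n); h,w=d.shape
    f=h/2/np.tan(np.radians(c['fovy'])/2)
    v,u=np.mgrid[:h,:w]
    P=np.stack([(u-c['cx'])/f*d,(v-c['cy'])/f*d,d],-1)
    return (P-np.array(c['t']))@np.array(c['R'])
E
python3 - <<'E'
from h import *
for n in('top','scene'):
    im,d=shot(n,n+'0.png'); c=imaging.get_calibration(n); print(c); 
    W=world(n,d); print(W[210,280],W[100,100],W[100,460],W[350,280])
print(ctrl.get_state())
E
```

```text
{'fovy': 53.00007431813611, 'cx': 282.40344413256565, 'cy': 216.47564888605507, 'R': array([[ 0.02551551, -0.99965613,  0.00604843],
       [-0.98987639, -0.02611   , -0.13950988],
       [ 0.13961983, -0.00242753, -0.99020221]]), 't': array([-0.05294921,  0.57909748,  0.94614876])}
[ 0.60199536 -0.03172122 -0.00087431] [8.71376210e-01 4.31115956e-01 6.91004942e-04] [ 8.97041011e-01 -4.82135432e-01  7.97443266e-04] [ 0.27071884 -0.04044087 -0.00125857]
{'fovy': 43.01267615832563, 'cx': 282.02151995185704, 'cy': 216.1573852188293, 'R': array([[ 0.7792006 ,  0.62660974, -0.01437546],
       [ 0.32267587, -0.4207049 , -0.84787244],
       [-0.53733295,  0.6560241 , -0.53000536]]), 't': array([-0.45696139, -0.13920595,  1.68147945])}
[ 0.49762863  0.10135946 -0.00488251] [-0.03618266 -0.05643907  0.24446676] [ 0.5138764   1.30231315 -0.02986005] [ 0.82973467 -0.30881967 -0.0013788 ]
{'time': 0.1, 'qpos': array([-1.48698001e+00,  2.87130511e-01,  1.57804345e+00, -1.51932286e-05,
        1.27860998e+00, -1.50019375e-01]), 'dq': array([ 1.92237304e-04, -2.50925595e-03, -3.84819581e-03,  2.32997287e-03,
        1.17332196e-04, -6.64256382e-05]), 'joint_efforts': array([ 8.18867684e-04, -4.07297516e+01, -2.93698722e+01, -1.33848462e-04,
        3.41598199e-03,  2.98689095e-06]), 'eef_pos': array([ 0.15636988, -0.65606142,  0.24904287]), 'tcp_rot': array([ 9.93172039e-01,  1.16653766e-01,  2.89926230e-05, -1.09528481e-03]), 'contact_force': array([-0.03222216, -0.43940098, -0.22213023]), 'wrist_torque': array([ 0.01541178,  0.01643367, -0.00820769]), 'finger_force': 0.0, 'opening': 0.9992878028173324}
```

View pics/top0.png

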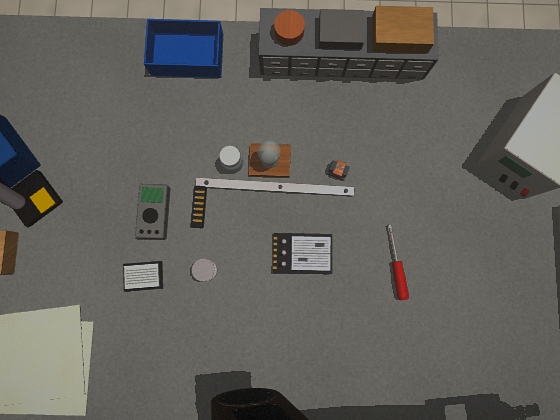

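View pics/scene0.png

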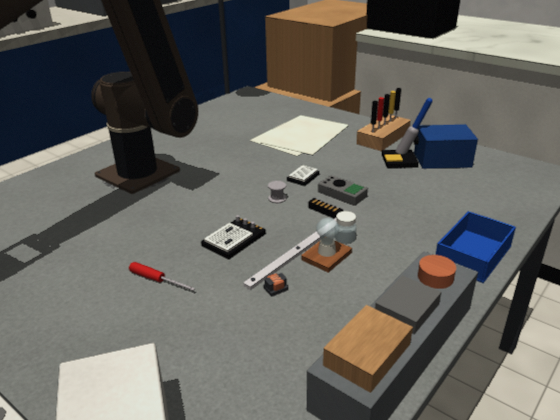

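The top view shows the board at (302,253) with its posts to the left, the rail from (197,183) to (354,191), the block at (199,207), the spool at (204,270) and the screwdriver at about (398,262). The scene view agrees. Next I'll measure the poses.

```bash
cat >> h.py <<'E'
def plane(n,u,v,z):  # pixels -> world at height z
    c=imaging.get_calibration(n); f=210/np.tan(np.radians(c['fovy'])/2); R=np.array(c['R']);t=np.array(c['t'])
    r=np.stack([(np.asarray(u,float)-c['cx'])/f,(np.asarray(v,float)-c['cy'])/f,np.ones(len(u))],-1)@R
    o=-R.T@t; return o+r*((z-o[2])/r[:,2])[:,None]
def comp(n,im,mask,roi,z):
    u0,v0,u1,v1=roi; m=np.zeros(mask.shape,np.uint8); m[v0:v1,u0:u1]=mask[v0:v1,u0:u1]
    k,l,s,_=cv2.connectedComponentsWithStats(m); i=1+np.argmax(s[1:,4])
    v,u=np.nonzero(l==i); P=plane(n,u,v,z)[:,:2]
    r=cv2.minAreaRect((P*1000).astype(np.float32)); return np.round(r[0],1),np.round(r[1],1),round(r[2],2),len(u)
E
cat > meas.py <<'E'
from h import *
import sys
im,d=shot('top'); W=world('top',d)
cv2.imwrite('pics/crop_%s.png'%sys.argv[1],cv2.resize(im[150:310,120:420],None,fx=2.6,fy=2.6,interpolation=cv2.INTER_CUBIC))
H=W[...,2]; hsv=cv2.cvtColor(im,cv2.COLOR_BGR2HSV); g=im.max(2)
print('rail bright',comp('top',im,(g>165),(185,170,365,202),.012))
print('rail h',comp('top',im,(H>.006),(185,180,365,200),.012))
print('block h',comp('top',im,(H>.010),(185,192,212,235),.022))
print('white',comp('top',im,(g>140),(212,195,365,290),.024))
print('board h',comp('top',im,(H>.008),(212,196,365,290),.016))
print('board dark',comp('top',im,(g<60),(212,196,365,290),.016))
for n,r in dict(spool=(185,250,225,290),small=(115,255,170,300),meter=(130,175,175,245),driver=(375,215,420,305)).items(): print(n,comp('top',im,H>.006,r,.03))
E
python3 meas.py a
```

```text
rail bright (array([658.2, -16.6]), array([384.,  20.]), 88.1, 1211)
rail h (array([650.1, -14. ]), array([ 47.1, 388.9]), 1.54, 1576)
block h (array([595.3, 164.2]), array([28.8, 85.3]), 88.04, 428)
white (array([ 477.7, -106.8]), array([35.1, 87.3]), 1.47, 456)
board h (array([496.9, -87. ]), array([138.5,  95.9]), 89.75, 2347)
board dark (array([497.1, -84.8]), array([ 96.1, 141.9]), 0.41, 905)
spool (array([452.6, 143.5]), array([48.8, 51.1]), 2.76, 407)
small (array([434.6, 283.2]), array([63.6, 89.2]), 6.05, 1070)
meter (array([586.8, 269.3]), array([ 75.7, 131.2]), 89.31, 1702)
driver (array([ 483.3, -306.9]), array([177.4,  26.3]), 10.15, 527)
```

View pics/crop_a.png

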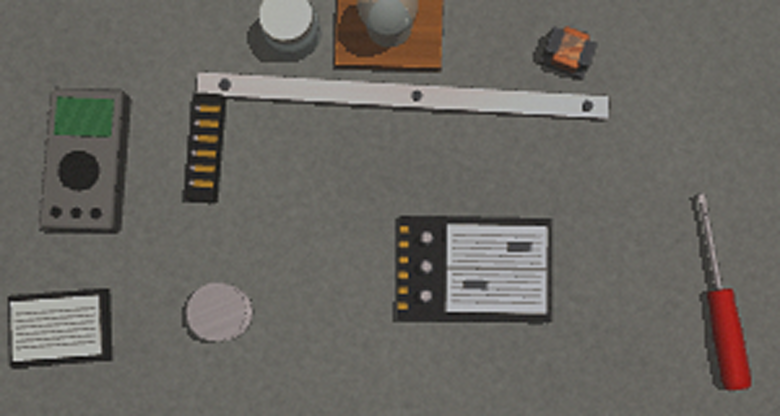

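Fitted poses: the jig corner is about (0.653, 0.150) with yaw −1.9°. The board is at about (0.497, −0.086) with yaw near 0, and home is about (0.603, 0.082). All sizes match the given ones. I'll go behind the near side, push +x to the rail with two spread fingers, then push +y along the rail.

```bash
python3 -m handwheel '[0.16,0.2,0,0,0,-0.034,0.16,0.2,0,0,0,-0.034,0.16,0.2,0,0,0,-0.034,0.16,0.2,0,0,0,-0.034,0.16,0.2,0,0,0,-0.034]' 1
python3 -m handwheel '[0.16,0.2,0,0,0,0,0.16,0.2,0,0,0,0,0.16,0.2,0,0,0,0,0.16,0.2,0,0,0,0,0.16,0.2,0,0,0,0]'
python3 -m handwheel '[0.02,0.2,-0.1,0,0,0,0.02,0.2,-0.1,0,0,0,0.02,0.2,-0.1,0,0,0,0.02,0.2,-0.1,0,0,0,0.02,0.2,-0.1,0,0,0]'
python3 -m handwheel '[0,0.2,-0.1,0,0,0,0,0.2,-0.1,0,0,0,0,0.2,-0.1,0,0,0,0,0.1,-0.1,0,0,0,0,0,0,0,0,0]'
```

```text
time: 0.57
eef_pos: [0.2771, -0.5049, 0.2498]
tcp_rot: [1.0, -0.018, -0.0, -0.0]
contact_force: [-0.1, -0.1, 0.1]
opening: 1.0
finger_force: 0.0
time: 0.98
eef_pos: [0.3971, -0.3548, 0.2501]
tcp_rot: [1.0, -0.017, -0.0, -0.0]
contact_force: [0.0, -0.7, -0.5]
opening: 0.997
finger_force: 0.0
time: 1.4
eef_pos: [0.4112, -0.205, 0.1745]
tcp_rot: [1.0, -0.017, -0.0, -0.0]
contact_force: [1.5, -0.5, 0.8]
opening: 1.0
finger_force: 0.0
time: 1.82
eef_pos: [0.4085, -0.0979, 0.1118]
tcp_rot: [1.0, -0.015, -0.003, -0.002]
contact_force: [-0.8, -0.4, -0.4]
opening: 1.0
finger_force: 0.0
```

```bash
python3 -m handwheel '[0.06,0.07,0,0,0,0,0,0,-0.15,0,0,0,0,0,-0.15,0,0,0,0,0,-0.1,0,0,0,0,0,0,0,0,0]'
python3 - <<'E'
from h import *
im,d=shot('scene'); W=world('scene',d)
cv2.imwrite('pics/s1.png',cv2.resize(im[130:290,150:350],None,fx=3.5,fy=3.5,interpolation=cv2.INTER_CUBIC))
s=ctrl.get_state(); print(s['eef_pos'],s['tcp_rot'],s['contact_force'])
E
```

```text
time: 2.23
eef_pos: [0.4186, -0.091, 0.053]
tcp_rot: [1.0, -0.017, -0.003, -0.001]
contact_force: [-0.8, -0.7, -0.7]
opening: 1.004
finger_force: 0.0
[ 0.41964695 -0.09145461  0.05453115] [ 9.99855850e-01 -1.69074207e-02 -1.45514107e-03 -5.47785218e-04] [-1.02990662 -0.37537442  0.28662655]
```

View pics/s1.png

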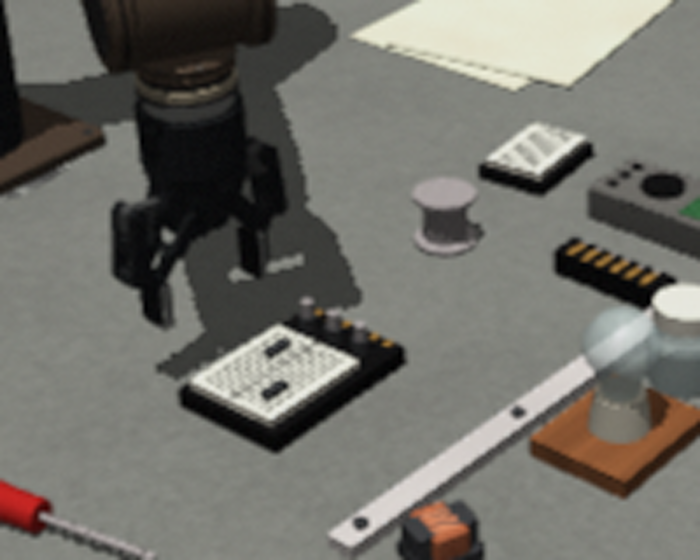

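The two open fingers hang behind the board, with tips at about (163,325) and (255,275) in the crop, clear of it. I'll measure the tip heights from depth.

```bash
python3 - <<'E'
from h import *
im,d=shot('scene'); W=world('scene',d)[130:290,150:350]
m=(d[130:290,150:350]>0)&(W[...,2]>.012)&(W[...,2]<.06)&(abs(W[...,0]-.42)<.03)&(abs(W[...,1]+.091)<.075)
for P in (W[m&(W[...,1]<-.09)],W[m&(W[...,1]>-.09)]):
    print(len(P),np.percentile(P,[1,50,99],axis=0).round(4).tolist())
E
```

```text
30 [[0.413, -0.1488, 0.046], [0.4271, -0.1429, 0.0557], [0.4342, -0.1353, 0.0593]]
39 [[0.4118, -0.0516, 0.0448], [0.4276, -0.0474, 0.0536], [0.4358, -0.036, 0.0599]]
```

```bash
python3 -m handwheel '[0,0.03,-0.1,0,0,0,0,0,-0.1,0,0,0,0,0,-0.04,0,0,0,0,0,-0.02,0,0,0,0,0,0,0,0,0]'
python3 -m handwheel '[0,0,-0.007,0,0,0,0,0,0,0,0,0]'
```

```text
time: 2.75
eef_pos: [0.4208, -0.0871, 0.0168]
tcp_rot: [1.0, -0.017, 0.0, 0.0]
contact_force: [0.4, -0.1, -0.8]
opening: 1.001
finger_force: 0.0
time: 2.92
eef_pos: [0.4211, -0.0871, 0.0161]
tcp_rot: [1.0, -0.017, 0.001, 0.0]
contact_force: [-0.5, -0.0, 0.2]
opening: 1.002
finger_force: 0.0
```

```bash
python3 -m handwheel '[0.04,0,-0.018,0,0,0,0.05,-0.002,0,0,0,0,0.05,-0.002,0,0,0,0,0.05,-0.002,0,0,0,0,0.05,-0.002,0,0,0,0]'
python3 -m handwheel '[0.05,-0.002,0,0,0,0,0.05,-0.002,0,0,0,0,0.05,-0.002,0,0,0,0,0.05,-0.002,0,0,0,0,0.05,-0.002,0,0,0,0]'
python3 -m handwheel '[0.05,-0.002,0,0,0,0,0.05,-0.002,0,0,0,0,0.05,-0.002,0,0,0,0,0,0,0,0,0,0]'
python3 meas.py b | sed -n 4,6p
```

```text
time: 3.33
eef_pos: [0.4561, -0.0875, 0.0124]
tcp_rot: [1.0, -0.016, -0.002, -0.0]
contact_force: [-7.0, 0.4, 5.5]
opening: 0.998
finger_force: 2.8
time: 3.75
eef_pos: [0.4937, -0.089, 0.0124]
tcp_rot: [1.0, -0.016, -0.002, -0.0]
contact_force: [-5.6, 0.5, 5.9]
opening: 0.995
finger_force: 2.8
time: 4.08
eef_pos: [0.5181, -0.0904, 0.0128]
tcp_rot: [1.0, -0.016, 0.001, 0.0]
contact_force: [-0.1, -0.8, 0.3]
opening: 0.998
finger_force: 0.0
white (array([ 600.6, -112.5]), array([93.9, 38.6]), 81.91, 335)
board h (array([512. , -94.2]), array([178.5, 242.9]), 78.65, 6094)
board dark (array([512.7, -91.5]), array([175.2, 242.2]), 78.95, 1667)
```

View pics/crop_b.png

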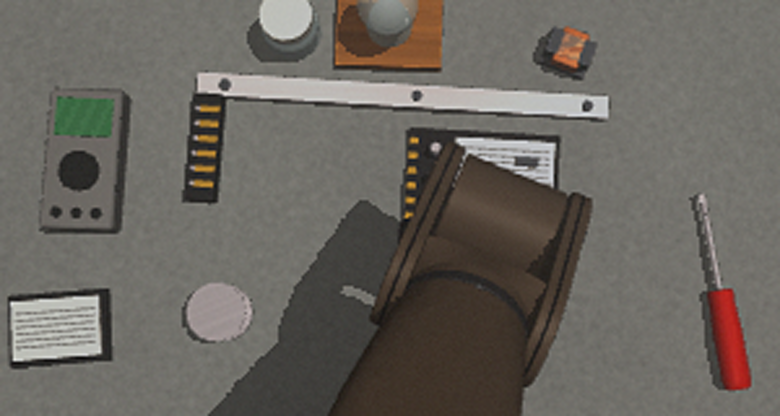

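The board moved squarely. Its far edge is at about row 133 of the crop and the rail edge at about 110, so the gap is about 20 mm, which agrees with the TCP reading. I'll continue and slow down near the rail.

```bash
python3 -m handwheel '[0.04,-0.001,0,0,0,0,0.04,-0.001,0,0,0,0,0.02,-0.001,0,0,0,0,0.01,0,0,0,0,0]'
python3 -m handwheel '[0.01,0,0,0,0,0,0.01,0,0,0,0,0]'
python3 -m handwheel '[0.01,0,0,0,0,0,0.01,0,0,0,0,0]'
```

```text
time: 4.47
eef_pos: [0.5331, -0.0906, 0.0123]
tcp_rot: [1.0, -0.017, -0.0, -0.0]
contact_force: [-3.3, -0.7, 2.2]
opening: 0.997
finger_force: 1.7
time: 4.63
eef_pos: [0.5356, -0.0906, 0.0123]
tcp_rot: [1.0, -0.017, -0.0, -0.0]
contact_force: [-2.5, -0.1, -0.8]
opening: 0.995
finger_force: 1.2
time: 4.8
eef_pos: [0.538, -0.0905, 0.0123]
tcp_rot: [1.0, -0.016, -0.001, -0.0]
contact_force: [-8.3, -1.2, 4.4]
opening: 1.0
finger_force: 4.3
```

```bash
python3 -m handwheel '[0.01,0,0,0,0,0,0.01,0,0,0,0,0]'
python3 -m handwheel '[0.007,0,0,0,0,0,0.007,0,0,0,0,0,0,0,0,0,0,0]'
python3 meas.py c >/dev/null
```

```text
time: 4.97
eef_pos: [0.5381, -0.0905, 0.0123]
tcp_rot: [1.0, -0.016, -0.006, -0.001]
contact_force: [-18.2, -2.0, 13.3]
opening: 1.001
finger_force: 9.3
time: 5.22
eef_pos: [0.5382, -0.0905, 0.0123]
tcp_rot: [1.0, -0.016, -0.009, -0.001]
contact_force: [-22.3, -1.9, 16.3]
opening: 0.999
finger_force: 10.9
```

View pics/crop_c.png

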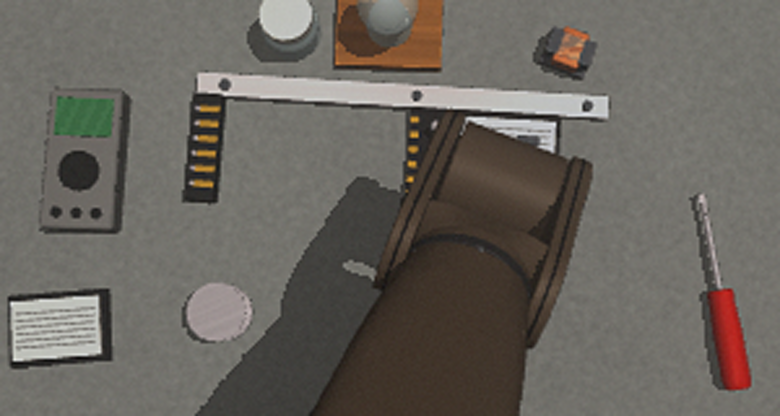

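The board is on the rail: 22 N of resistance, TCP at jig x = −106.5, and the edges coincide at about row 112. I'll back off, rise, turn 90° and go behind the −y end.

```bash
python3 -m handwheel '[-0.05,0,0,0,0,0,-0.08,0,0,0,0,0,-0.08,0,0,0,0,0,0,0,0.1,0,0,0,0,0,0.15,0,0,0]'
python3 -m handwheel '[0,0,0.2,0,0,0,0,0,0.2,0,0,0,0.041,-0.05,0,0,0,0.0715,0.041,-0.05,0,0,0,0.0715,0.041,-0.05,0,0,0,0.0715]' 0.5
python3 -m handwheel '[0.041,-0.05,0,0,0,0.0715,0.041,-0.05,0,0,0,0.0715,0.041,-0.05,0,0,0,0.0715,0.041,-0.05,0,0,0,0.0715,0.041,-0.05,0,0,0,0.0715]'
python3 -m handwheel '[0.041,-0.05,0,0,0,0.0715,0.041,-0.05,0,0,0,0.0715,0.041,-0.05,0,0,0,0.0715,0.041,-0.05,0,0,0,0.0715,0.041,-0.05,0,0,0,0.0715]'
python3 -m handwheel '[0.041,-0.05,0,0,0,0.0715,0,0,0,0,0,0]'
python3 - <<'E'
from h import *
im,d=shot('top','t2.png')
cv2.imwrite('pics/crop_d.png',cv2.resize(im[150:310,120:420],None,fx=2.6,fy=2.6,interpolation=cv2.INTER_CUBIC))
print(ctrl.get_state())
E
```

```text
time: 5.68
eef_pos: [0.511, -0.0901, 0.0486]
tcp_rot: [1.0, -0.017, -0.001, -0.001]
contact_force: [0.4, -0.1, -1.0]
opening: 1.003
finger_force: 0.0
time: 6.1
eef_pos: [0.533, -0.1138, 0.112]
tcp_rot: [0.988, 0.154, 0.003, 0.001]
contact_force: [-0.1, 1.1, 0.5]
opening: 0.499
finger_force: 0.0
time: 6.52
eef_pos: [0.5632, -0.1514, 0.1108]
tcp_rot: [0.907, 0.422, 0.001, 0.001]
contact_force: [-0.0, -0.6, -0.1]
opening: 0.5
finger_force: 0.0
time: 6.93
eef_pos: [0.594, -0.1889, 0.1108]
tcp_rot: [0.754, 0.656, 0.001, 0.002]
contact_force: [-0.7, 0.5, -0.9]
opening: 0.498
finger_force: 0.0
time: 7.1
eef_pos: [0.6006, -0.1973, 0.111]
tcp_rot: [0.718, 0.696, 0.001, 0.002]
contact_force: [-0.7, 0.2, -0.3]
opening: 0.496
finger_force: 0.0
{'time': 7.15, 'qpos': array([-4.77285328e-01,  3.34864749e-01,  1.78771918e+00,  5.16537882e-04,
        1.01578677e+00, -4.42800160e-01]), 'dq': array([ 0.00926214, -0.01256097,  0.03148181,  0.00096138,  0.01434224,
        0.03782906]), 'joint_efforts': array([-3.17761078e-01, -3.86480391e+01, -2.60771817e+01, -2.03497941e-02,
       -5.44599455e-02, -1.95149789e-01]), 'eef_pos': array([ 0.59983227, -0.19650384,  0.11074152]), 'tcp_rot': array([0.71928677, 0.69471138, 0.00072313, 0.00145623]), 'contact_force': array([-0.47821396, -0.3504628 , -0.02106282]), 'wrist_torque': array([ 0.00476708,  0.01339851, -0.05091172]), 'finger_force': 0.0, 'opening': 0.49889394077336546}
```

View pics/crop_d.png

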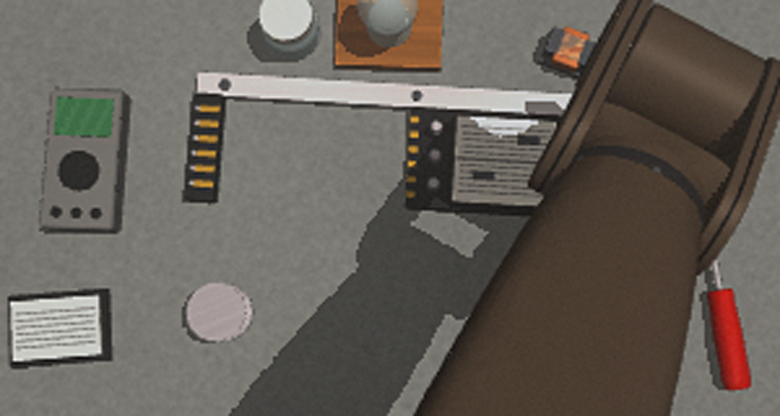

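The board lies on the rail with its +y end at crop column 406 and all bystanders are unmoved. The hand is past the −y end. I'll shift to x −8 mm, lower partway and measure the tips.

```bash
python3 -m handwheel '[-0.053,0,-0.1,0,0,0,0,0,-0.15,0,0,0,0,0,-0.12,0,0,0,0,0,0,0,0,0]'
python3 - <<'E'
from h import *
im,d=shot('scene','s3.png'); W=world('scene',d); p=ctrl.get_state()['eef_pos']; print(p)
m=(d>0)&(W[...,2]>.012)&(W[...,2]<p[2]+.01)&(abs(W[...,0]-p[0])<.06)&(W[...,1]>p[1]-.03)&(W[...,1]<p[1]+.02)
for P in (W[m&(W[...,0]<p[0])],W[m&(W[...,0]>p[0])]):
    if len(P): print(len(P),np.percentile(P,[1,50,99],axis=0).round(4).tolist())
E
```

```text
time: 7.48
eef_pos: [0.5878, -0.1938, 0.0504]
tcp_rot: [0.719, 0.695, -0.001, -0.003]
contact_force: [-1.1, 0.8, -0.7]
opening: 0.503
finger_force: 0.0
[ 0.58900031 -0.19438369  0.05240091]
102 [[0.5545, -0.2061, 0.0319], [0.5685, -0.1958, 0.0467], [0.5715, -0.1822, 0.0618]]
95 [[0.6114, -0.2076, 0.0291], [0.6201, -0.202, 0.0493], [0.63, -0.1881, 0.0617]]
```

```bash
python3 -m handwheel '[0,0,-0.1,0,0,0,0,0,-0.05,0,0,0,0,0,-0.02,0,0,0,0,0,0,0,0,0]'
python3 -m handwheel '[0.0017,0.05,0,0,0,0,0.0017,0.05,0,0,0,0,0.0017,0.05,0,0,0,0,0.0017,0.05,0,0,0,0,0.0017,0.05,0,0,0,0]'
python3 -m handwheel '[0.0017,0.05,0,0,0,0,0.0017,0.05,0,0,0,0,0.0017,0.05,0,0,0,0,0.0017,0.05,0,0,0,0,0.0017,0.05,0,0,0,0]'
```

```text
time: 7.87
eef_pos: [0.5905, -0.1954, 0.029]
tcp_rot: [0.718, 0.696, -0.0, -0.0]
contact_force: [-0.3, 0.1, 0.6]
opening: 0.499
finger_force: 0.0
time: 8.28
eef_pos: [0.5925, -0.158, 0.0299]
tcp_rot: [0.718, 0.696, -0.0, 0.001]
contact_force: [-0.5, -3.9, 1.0]
opening: 0.498
finger_force: 1.7
time: 8.7
eef_pos: [0.5937, -0.1205, 0.0297]
tcp_rot: [0.718, 0.696, 0.0, 0.001]
contact_force: [-0.8, -5.4, 3.7]
opening: 0.503
finger_force: 2.6
```

```bash
python3 -m handwheel '[0.0017,0.05,-0.01,0,0,0,0.0017,0.05,-0.01,0,0,0,0.0017,0.05,0,0,0,0,0.0017,0.05,0,0,0,0,0.0017,0.05,0,0,0,0]'
python3 -m handwheel '[0.0017,0.05,0,0,0,0,0.0017,0.05,0,0,0,0,0.0017,0.05,0,0,0,0,0.0017,0.05,0,0,0,0,0.0017,0.05,0,0,0,0]'
python3 -m handwheel '[0.0017,0.05,0,0,0,0,0.0017,0.05,0,0,0,0,0.0017,0.05,0,0,0,0,0,0,0,0,0,0]'
python3 meas.py e >/dev/null
```

```text
time: 9.12
eef_pos: [0.5952, -0.0829, 0.0268]
tcp_rot: [0.718, 0.696, 0.0, 0.001]
contact_force: [-1.2, -4.7, 4.4]
opening: 0.5
finger_force: 2.6
time: 9.53
eef_pos: [0.5963, -0.0453, 0.0268]
tcp_rot: [0.718, 0.696, 0.0, 0.001]
contact_force: [-0.8, -5.1, 4.1]
opening: 0.495
finger_force: 2.7
time: 9.87
eef_pos: [0.5965, -0.0214, 0.0262]
tcp_rot: [0.718, 0.696, 0.001, -0.0]
contact_force: [0.6, -0.9, -0.1]
opening: 0.5
finger_force: 0.0
```

View pics/crop_e.png

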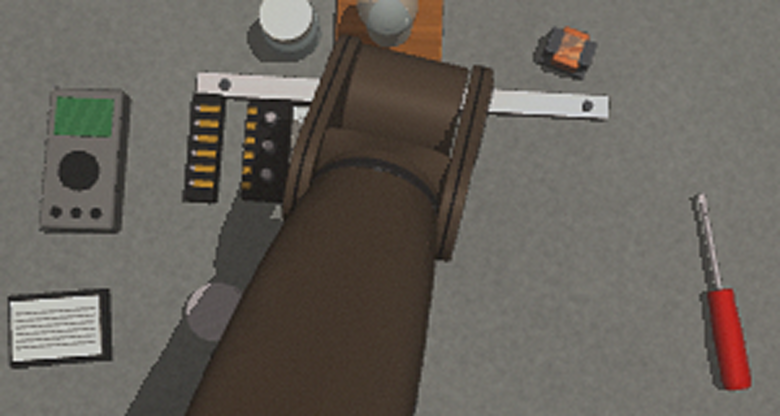

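The board is along the rail with about 20 mm of gap left to the block (crop columns 221 to 243). The wrist is above lamp height, so I'll go on and then slow down.

```bash
python3 -m handwheel '[0.001,0.04,0,0,0,0,0.001,0.04,0,0,0,0,0.001,0.03,0,0,0,0,0,0.01,0,0,0,0]'
python3 -m handwheel '[0,0.01,0,0,0,0,0,0.01,0,0,0,0]'
python3 -m handwheel '[0,0.01,0,0,0,0,0,0.01,0,0,0,0]'
python3 -m handwheel '[0,0.01,0,0,0,0,0,0,0,0,0,0]'
```

```text
time: 10.25
eef_pos: [0.5964, -0.0042, 0.0255]
tcp_rot: [0.718, 0.696, -0.0, -0.001]
contact_force: [-0.0, -2.5, -0.4]
opening: 0.501
finger_force: 1.1
time: 10.42
eef_pos: [0.5964, -0.0018, 0.0255]
tcp_rot: [0.718, 0.696, -0.0, -0.001]
contact_force: [-0.4, -1.5, -0.8]
opening: 0.501
finger_force: 0.9
time: 10.58
eef_pos: [0.5965, 0.0011, 0.0256]
tcp_rot: [0.718, 0.696, -0.0, -0.0]
contact_force: [-0.5, -2.1, -0.9]
opening: 0.505
finger_force: 0.8
time: 10.75
eef_pos: [0.5965, 0.0024, 0.0258]
tcp_rot: [0.718, 0.696, -0.0, -0.0]
contact_force: [-0.3, -2.4, -0.8]
opening: 0.494
finger_force: 1.1
```

```bash
python3 -m handwheel '[0,0.01,0,0,0,0,0,0.01,0,0,0,0]'
python3 -m handwheel '[0,0.01,0,0,0,0,0,0.005,0,0,0,0]'
python3 -m handwheel '[0,0.01,0,0,0,0,0,0.005,0,0,0,0]'
```

```text
time: 10.92
eef_pos: [0.5966, 0.0028, 0.0259]
tcp_rot: [0.717, 0.697, -0.002, 0.001]
contact_force: [-2.7, -15.3, -1.9]
opening: 0.501
finger_force: 7.6
time: 11.08
eef_pos: [0.5966, 0.0029, 0.026]
tcp_rot: [0.717, 0.697, -0.004, 0.003]
contact_force: [-3.0, -19.4, -1.2]
opening: 0.501
finger_force: 9.9
time: 11.25
eef_pos: [0.5967, 0.0031, 0.0262]
tcp_rot: [0.717, 0.697, -0.005, 0.004]
contact_force: [-3.1, -27.1, -0.8]
opening: 0.497
finger_force: 13.2
```

Firm contact with the block at 27 N. I'll back off, rise, swing clear and look.

```bash
python3 -m handwheel '[0,-0.03,0,0,0,0,0,-0.08,0,0,0,0,0,-0.1,0,0,0,0,0,-0.05,0.15,0,0,0,0,0,0.2,0,0,0]'
python3 -m handwheel '[0,-0.05,0.2,0,0,0,-0.05,-0.2,0.2,0,0,0,-0.05,-0.2,0,0,0,0,-0.05,-0.2,0,0,0,0,-0.05,-0.2,0,0,0,0]'
python3 -m handwheel '[-0.05,-0.2,0,0,0,0,-0.05,-0.2,0,0,0,0,-0.05,-0.2,0,0,0,0,-0.05,-0.2,0,0,0,0,0,0,0,0,0,0]'
sed -i 's/(212,196,365,290)/(203,188,290,250)/g; s/(212,195,365,290)/(203,195,290,250)/' meas.py; python3 meas.py f
python3 - <<'E'
from h import *
im=cv2.imread('pics/crop_f.png')[40:240,150:420]; cv2.imwrite('pics/z.png',cv2.resize(im,None,fx=2.8,fy=2.8))
E
```

```text
time: 11.67
eef_pos: [0.5949, -0.0299, 0.0762]
tcp_rot: [0.719, 0.695, -0.001, -0.003]
contact_force: [-0.5, 0.4, 0.2]
opening: 0.502
finger_force: 0.0
time: 12.08
eef_pos: [0.5678, -0.1566, 0.1394]
tcp_rot: [0.718, 0.696, 0.001, 0.001]
contact_force: [0.4, -0.3, -0.2]
opening: 0.5
finger_force: 0.0
time: 12.5
eef_pos: [0.5367, -0.2804, 0.1385]
tcp_rot: [0.72, 0.694, 0.0, 0.002]
contact_force: [-0.7, -0.3, 0.2]
opening: 0.5
finger_force: 0.0
rail bright (array([658.6, -16.5]), array([384.3,  20.7]), 88.1, 1263)
rail h (array([650.1, -15.2]), array([ 47.1, 391.3]), 1.53, 2194)
block h (array([595., 157.]), array([85.2, 47.6]), 2.82, 681)
white (array([597. ,  62.5]), array([70.1, 92.8]), 1.5, 915)
board h (array([601.2,  50.6]), array([100. , 208.4]), 1.54, 2464)
board dark (array([601.7,  84.8]), array([145.7,  96.4]), 88.12, 846)
spool (array([452.6, 142.5]), array([48.4, 53.4]), 1.46, 410)
small (array([434.7, 283. ]), array([63.7, 89.6]), 5.99, 1072)
meter (array([586.8, 270.2]), array([ 74.2, 131.2]), 89.04, 1701)
driver (array([ 488.9, -308.3]), array([103.5, 212.1]), 88.87, 3710)
```

View pics/z.png

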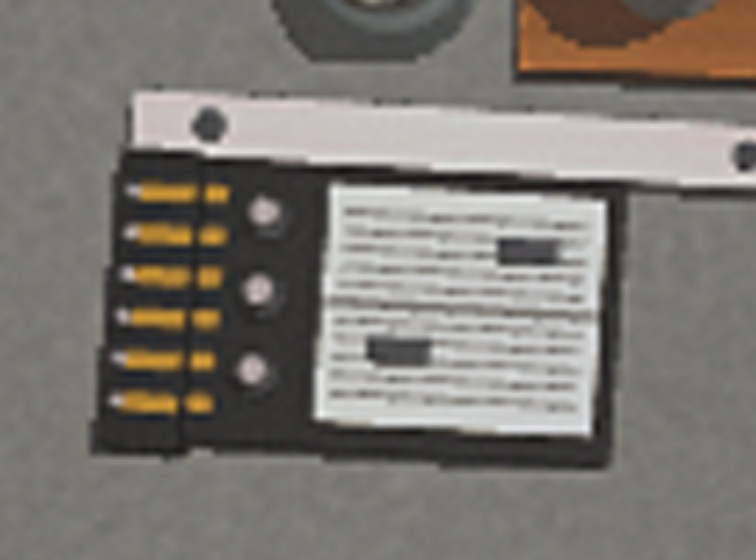

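The board is parallel to the rail (88.12° against 88.10°) and flush with the block, and the bystanders have not moved. The rail gap reads about 1 mm, within measurement error. There is time, so I'll give one confirming push toward the rail as before.

```bash
python3 -m handwheel '[-0.01,0.17,0,0,0,-0.0715,-0.01,0.17,0,0,0,-0.0715,-0.01,0.17,0,0,0,-0.0715,-0.01,0.17,0,0,0,-0.0715,-0.01,0.17,0,0,0,-0.0715]' 1
python3 -m handwheel '[-0.01,0.17,0,0,0,-0.0715,-0.01,0.17,0,0,0,-0.0715,-0.01,0.17,0,0,0,-0.0715,-0.01,0.17,0,0,0,-0.0715,-0.01,0.17,0,0,0,-0.0715]'
python3 -m handwheel '[-0.01,0.17,0,0,0,-0.0715,-0.01,0.17,0,0,0,-0.0715,-0.01,0.17,0,0,0,-0.0715,-0.01,0.17,0,0,0,-0.0715,0,0,0,0,0,0]'
python3 -m handwheel '[0,0,0,0,0,0]'
```

```text
time: 12.97
eef_pos: [0.5298, -0.1457, 0.1378]
tcp_rot: [0.884, 0.467, 0.001, -0.0]
contact_force: [-0.0, 0.1, -0.1]
opening: 1.004
finger_force: 0.0
time: 13.38
eef_pos: [0.522, -0.018, 0.1379]
tcp_rot: [0.979, 0.204, 0.001, -0.001]
contact_force: [0.5, -0.2, -0.8]
opening: 0.999
finger_force: 0.0
time: 13.8
eef_pos: [0.5152, 0.086, 0.1377]
tcp_rot: [1.0, -0.016, -0.0, -0.001]
contact_force: [-0.2, 0.5, 1.1]
opening: 1.004
finger_force: 0.0
time: 13.88
eef_pos: [0.5158, 0.0833, 0.1378]
tcp_rot: [1.0, -0.014, 0.0, -0.0]
contact_force: [-0.5, -0.3, 0.2]
opening: 0.998
finger_force: 0.0
```

```bash
python3 -m handwheel '[-0.02,-0.055,-0.2,0,0,-0.002,0,0,-0.2,0,0,0,0,0,-0.2,0,0,0,0,0,-0.13,0,0,0,0,0,-0.09,0,0,0]'
python3 -m handwheel '[0,0,0,0,0,0,0.05,-0.002,0,0,0,0,0.05,-0.002,0,0,0,0,0.04,-0.001,0,0,0,0,0.03,-0.001,0,0,0,0]'
python3 -m handwheel '[0.01,0,0,0,0,0,0.01,0,0,0,0,0]'
python3 -m handwheel '[0.01,0,0,0,0,0,0.01,0,0,0,0,0]'
```

```text
time: 14.3
eef_pos: [0.5116, 0.0724, 0.0121]
tcp_rot: [1.0, -0.018, -0.002, -0.0]
contact_force: [-0.7, -0.3, -0.3]
opening: 0.996
finger_force: 0.0
time: 14.72
eef_pos: [0.5414, 0.0719, 0.0164]
tcp_rot: [1.0, -0.018, 0.002, 0.0]
contact_force: [-0.4, -0.7, 0.6]
opening: 1.001
finger_force: 0.0
time: 14.88
eef_pos: [0.5425, 0.0721, 0.0153]
tcp_rot: [1.0, -0.018, 0.0, 0.0]
contact_force: [-1.4, 0.3, 1.1]
opening: 1.004
finger_force: 0.7
time: 15.05
eef_pos: [0.5432, 0.0725, 0.0144]
tcp_rot: [1.0, -0.018, -0.002, -0.0]
contact_force: [-5.9, -0.2, 4.4]
opening: 0.997
finger_force: 2.8
```

```bash
python3 -m handwheel '[0.01,0,0,0,0,0,0.01,0,0,0,0,0]'
python3 -m handwheel '[0.007,0,0,0,0,0,0.007,0,0,0,0,0,0,0,0,0,0,0]'
```

```text
time: 15.22
eef_pos: [0.5435, 0.0726, 0.0138]
tcp_rot: [1.0, -0.018, -0.006, -0.0]
contact_force: [-14.6, -0.3, 12.0]
opening: 1.002
finger_force: 7.1
time: 15.47
eef_pos: [0.5435, 0.0726, 0.0136]
tcp_rot: [1.0, -0.018, -0.009, 0.0]
contact_force: [-16.9, -0.9, 15.0]
opening: 1.0
finger_force: 8.7
```

Firm against the rail at jig x = −106.6, the same as before. I'll back off, rise clear and check.

```bash
python3 -m handwheel '[-0.05,0.002,0,0,0,0,-0.08,0.002,0,0,0,0,-0.06,0,0,0,0,0,0,0,0.1,0,0,0,0,0,0.2,0,0,0]'
python3 -m handwheel '[0,0,0.2,0,0,0,0,0,0.2,0,0,0,0,-0.2,0.1,0,0,0,0,-0.2,0,0,0,0,0,-0.2,0,0,0,0]'
python3 -m handwheel '[0,-0.2,0,0,0,0,0,-0.2,0,0,0,0,0,-0.2,0,0,0,0,0,-0.2,0,0,0,0,0,-0.2,0,0,0,0]'
python3 -m handwheel '[0,-0.2,0,0,0,0,0,-0.2,0,0,0,0,0,-0.2,0,0,0,0,0,-0.2,0,0,0,0,0,0,0,0,0,0]'
python3 meas.py g
```

```text
time: 15.88
eef_pos: [0.5173, 0.0729, 0.0561]
tcp_rot: [1.0, -0.018, -0.004, -0.0]
contact_force: [-0.0, 0.2, -0.1]
opening: 1.003
finger_force: 0.0
time: 16.3
eef_pos: [0.5225, -0.0181, 0.1368]
tcp_rot: [1.0, -0.017, 0.003, 0.001]
contact_force: [0.2, 0.3, 0.3]
opening: 1.003
finger_force: 0.0
time: 16.72
eef_pos: [0.5211, -0.1687, 0.1346]
tcp_rot: [1.0, -0.018, 0.001, 0.0]
contact_force: [1.1, 0.4, -0.5]
opening: 0.998
finger_force: 0.0
time: 17.13
eef_pos: [0.5214, -0.2924, 0.1352]
tcp_rot: [1.0, -0.02, 0.001, 0.002]
contact_force: [-0.2, 0.3, 0.7]
opening: 1.0
finger_force: 0.0
rail bright (array([658.6, -16.5]), array([384.3,  20.7]), 88.1, 1249)
rail h (array([650.1, -14. ]), array([ 47.1, 388.9]), 1.53, 2192)
block h (array([595., 157.]), array([85.2, 47.6]), 2.82, 680)
white (array([597. ,  62.5]), array([70.1, 92.8]), 1.5, 899)
board h (array([602.4,  50.7]), array([ 97.6, 208.4]), 1.54, 2452)
board dark (array([601.9,  84.5]), array([146. ,  96.2]), 88.3, 843)
spool (array([452.6, 141.2]), array([48.5, 56.1]), 1.48, 414)
small (array([435.6, 282. ]), array([65.3, 91.9]), 5.99, 1073)
meter (array([586.8, 269.8]), array([ 74.7, 131.2]), 89.31, 1698)
driver (array([ 488.8, -309.3]), array([104.6, 210.6]), 89.7, 3393)
```

Board pose unchanged, square and seated on both sides.

```bash
python3 -c "
from plant import ctrl
print(ctrl.sign_off())"
```

```text
the job is handed in; nothing more can be done
None
```

The job is handed in, with no verdict returned: the board was pushed firmly against both the rail and the contact block, camera-measured within 0.2° of parallel to the rail, with the hand clear and no bystander seen to move.

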